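Fetch the last shaker from the cupboard door and complete the row

TASK

Take hold of the handle of the blue bench cupboard and swing its door open to about a right angle or farther. Lift the cream shaker out of the rack on the inside of the door and, keeping it upright, set it down gently on the red mat midway between the two cream shakers standing there, in line with them. Leave the door open, the amber jar in its rack and the two standing shakers where they are.

Things in the scene. Friction and masses are not known exactly. Their poses are not given: they have to be found in the camera images.
- cupboard: Blue steel bench-top cupboard with a closed roof, 200 deep (x) x 260 wide (y) x 220 high, walls 10; fixed. Origin: centre of its underside. Its own -x side is the front, closed by the door.
- door (a joint): Hinge angle of the cupboard's door in rad: 0 closed, 1.57 at a right angle, stop at 1.9. Hinged on the upright edge at the cupboard's own +y side (the robot's left); the free edge swings out towards the robot and stays where left (light friction). Panel 256 wide, 14 thick, 212 high, its upper edge 216 above the bench.
- door_hinge (a point): Point on the upright hinge line, in the panel's mid-plane, 216 mm above the bench. Its axes turn with the door: -y runs along the panel from the hinge to the free edge, -x points out of its outer face, z up.
- door_handle (a point): Grip point on the door's handle: a round upright steel bar, 11 thick and 90 long, 35 mm off the outer face, 225 mm from the hinge along the door. The bar reaches from 116 to 206 mm above the bench, this point is at 186; 8 mm thick stand-offs join it to the door 38 mm above and below its middle. Axes as for door_hinge.
- shaker: The cream shaker to fetch, a turned body of revolution 118 high, about 0.2 kg, standing upright in one of the door's two pockets. Origin: centre of its underside, z along its axis. Body 44 in diameter up to 62; neck 30 in diameter from 74 to 84; cylindrical head 36 in diameter from 87 to 104 (a good grip); cone above.
- jar: Amber glass jar with black cap, 40 in diameter, 100 high, upright in the other pocket. Origin: centre of its underside.
- mat: Thin red mat, 300 x 200 x 4, fixed on the bench. Origin: centre of its underside, which is midway between the two standing shakers; its x axis runs along their row.
- pot_near: Cream shaker of the same shape standing on the mat, 90 mm from the mat's centre towards its -x end. Origin: centre of its underside.
- pot_far: Cream shaker of the same shape standing on the mat, 90 mm from the mat's centre towards its +x end. Origin: centre of its underside.
- rack (a point): Steel rack on the door's inner face, swinging with the door, under the cupboard's roof while it is shut. Two pockets, 53 x 61 inside, centred 45 mm either side of this point along the door; this point is on the pocket floors, 50 above the bench, 55 mm off the panel's inner face. Rails rise to 72 above the bench. Axes as for door_hinge.

How it is judged:
By the outcome, as a careful person would: the job done as asked, in the order asked, and still so for the second after the job is handed in, with the robot touching nothing.
It also fails if it takes over 58 s, if anything falls off the work surface, if the arm or the gripper's body presses on something with over 40 N, if the wrist force passes 120 N, or if a joint passes its speed limit or range.

ROBOT

A 6-joint arm with a two-finger parallel gripper is mounted at the origin on the work surface. World frame = base frame: x ahead of the robot, y to its left, z up, the work surface at z = 0. Lengths are in mm, angles in rad, forces in N, time in s.
With the tool pointing down it reaches from about 325 to 750 mm from the base axis. Payload 7.6 kg.
Tool frame: the origin (TCP) lies between the finger pads; the fingertips stand finger_overhang ahead of it and the grasp point (between the pads) lies 2 mm behind it (finger_overhang is the distance from the TCP to the fingertips, in mm); z points along the fingers, y is the direction in which the jaws open and shut (so a half turn about z gives the same grasp; the last joint's range is limited). The gripper opens to 85 mm and grips with 20 to 120 N. Pads are 22 mm wide; open, the fingers measure 114 mm over their backs; the gripper's body (76 mm by 85 mm) begins 54 mm behind the grasp point. The pads swing forward as they close: fully open they stand 13 mm farther back than shut.
Start: joints at [-1.411, 0.052, 1.401, -0, 1.689, -0.07], TCP at [119.609, -511.212, 248.323] pointing down, gripper open.
Joint ranges: [-2.9, 2.9], [-0.91, 2.17], [0.12, 2.37], [-1.06, 4.2], [0.26, 2.73], [-2.93, 2.93]. Speed limits (rad/s): [2.57, 2.57, 3.01, 3.14, 3.14, 3.14].

INTERFACE

Orientations are given as a unit quaternion [w, x, y, z].
In Python, from bench import get_state, read_camera, job_done, spot_in, trace, tip_of, finger_overhang gives the robot as it stands.
- The arm moves only by the tool carry_out, never from a script. Its argument "deltas" is a list of rows, each an object with "dr": the turn, a rotation vector about the tool's x, y, z in rad, a list of three; "dp": the shift along the tool's x, y, z in mm, a list of three; "grip": the gripper's target within -1 to 1 (shut at 1, half-way at 0, fully open at -1). A call has 1 to 12 rows; each row is the pose to reach, as a shift and turn from the pose measured when the call began, along the tool's axes at that moment; what a row does not reach only later rows make up. A row lasts 1/8 s, in which the tool goes at most 62.5 mm and 10.7 degrees, less where a joint would pass 70% of its speed; a pose out of reach is approached as far as the arm can. A call with a gripper value outside its range is refused whole. The fingers move at their own pace and stop on an object; "grip_force" is the grip in N (left out, the last holds). Time passes only in rows, so rows that repeat a pose let the fingers close. It gives the time, the measured TCP pose, the force and the opening at its end, in the units of the state.
- get_state(): the state, without advancing time (a new reading comes with each control period).
- read_camera(name): name is "side" or "top"; returns a dict with "pixels" (420x560x3 uint8, blue, green, red), "K" (3x3 intrinsics, pixels), "k1" (the pictures are not rectified: a ray, as slopes to the right and down, at radius r is drawn at 1 + k1 r^2 times it, then the intrinsics apply), "position" and "orientation" of the camera in the world. Camera axes: x right, y down, z forward; pixel columns grow to the right and rows downward; lengths in mm; the calibration is good to about 2 mm. A picture is of the moment at which its call begins. There is no depth.
- job_done(): hands the job in, once; it reports no verdict.
Trained networks look in a picture, given as the dict that the camera call returned (one of the last four; its "shot" number tells which), for a name from the list of things; names that differ only in an ending like _2 or _b are one class to them, and where a whole thing is asked for, a point or a joint stands for the part that bears it (a point fixed in the world has none). Each returns a list of dicts, best first, with "score" (0 to 1); they miss things now and then, are a little off and sometimes report something else, mostly with a low value. They report only what shows in the picture. A call takes as long as a camera call.
- spot_in(picture, name): "location" ([x, y, z] in mm, in world coordinates, good to about 4 mm: the middle of the surface that is visible of it).
- trace(picture, name): "pixels" (420x560 bool, what is visible of it).
- tip_of(picture, name): "location" ([x, y, z] in mm, in world coordinates, good to about 4 mm: a listed point, or the origin of a listed thing).
The state is a dict: "time": time; "qpos": joint angles; "dq": joint speeds; "joint_torque": joint torques, N m; "eef_pos": TCP position; "tool_rot": TCP orientation; "wrist_force": force on the tool from outside, world axes, zero at the start; "moment": the same for the moment, N m; "opening": finger opening in mm.
Only numpy, scipy, OpenCV 4.12 (cv2) and the standard library are available. Lean on these libraries where they do the work, as an engineer would, in place of code of your own. Each camera call takes 0.05 s, during which the arm holds its last target.

## Working session

There is one attempt and no reset: what is moved stays moved. The work goes in short steps, Python scripts to look and compute and a tool call to move; the robot and the scene stay as the last step left them, time stands still between calls to the robot, and variables do not carry over. Pictures are saved under pics/ and viewed, and the job is handed in when it is done.

Besides the shell and the picture viewer there is one more tool, called as name(argument=value, ...), one argument or row to a line, values as JSON. carry_out: Moves the arm, as the interface text tells. Its arguments: {"type":"object","properties":{"deltas":{"type":"array"},"grip_force":{"type":"number"}},"required":["deltas"]}

```bash
mkdir -p pics; ls; python3 - <<'E'
from bench import *
import cv2
import bench
s=get_state()
print({k:v for k,v in s.items()})
print(finger_overhang)
for c in ["side","top"]:
    p=read_camera(c)
    cv2.imwrite(f"pics/{c}0.png",p["pixels"])
    print(c,p["K"],p["k1"],p["position"],p["orientation"])
    for n in ["cupboard","door_hinge","door_handle","shaker","jar","mat","pot_near","pot_far","rack"]:
        print(n,[(r["score"],r["location"]) for r in tip_of(p,n)][:3])
E
```

```text
pics
{'time': 0.0, 'qpos': array([-1.41129749e+00,  5.28420486e-02,  1.40173938e+00, -4.69938443e-05,
        1.68859544e+00, -7.02745944e-02]), 'dq': array([ 1.37774249e-03,  1.52722676e-03, -1.61737570e-05,  1.49021528e-03,
        3.07555328e-05, -3.23129720e-04]), 'joint_torque': array([ 7.04652412e-04, -3.81665719e+01, -3.60186195e+01,  6.96065285e-05,
        6.25948000e-03, -2.77096149e-06]), 'eef_pos': array([ 119.55151225, -510.92170448,  247.46224127]), 'tool_rot': array([-7.90280010e-04,  9.93407780e-01,  1.14631389e-01, -5.86389776e-05]), 'wrist_force': array([-0.18339227, -0.53174553,  0.24813645]), 'moment': array([-0.00853728,  0.02343649,  0.02169031]), 'opening': 85.57654426805702}
17.0
side [[424.84691254   0.         285.81668522]
 [  0.         424.84691254 211.12682245]
 [  0.           0.           1.        ]] -0.10324640962248986 [ 509.132841    287.25776917 1117.10235469] [ 0.01355314 -0.08041292  0.9841624  -0.15739903]
cupboard []
door_hinge [(0.82, [647.0, 209.6, 217.2])]
door_handle [(0.93, [646.7, -22.8, 186.0])]
shaker [(0.49, [645.4, 210.0, 216.6])]
jar []
mat [(0.57, [440.5, -311.2, -1.8]), (0.26, [645.2, 209.1, 218.3])]
pot_near [(0.68, [353.2, -308.4, 3.9])]
pot_far [(0.76, [532.2, -324.4, 2.9])]
rack []
top [[418.94903233   0.         284.62906727]
 [  0.         418.94903233 208.75946978]
 [  0.           0.           1.        ]] -0.08522983934573586 [ 448.73082688  -39.62174038 1091.60537406] [-0.036302    0.70954518 -0.70253478  0.04089849]
cupboard []
door_hinge [(0.6, [648.5, 208.3, 217.1])]
door_handle [(0.91, [647.0, -21.1, 188.4])]
shaker []
jar []
mat [(0.8, [441.0, -309.4, 2.0])]
pot_near []
pot_far [(0.78, [526.6, -320.5, 3.3]), (0.64, [350.6, -306.9, 2.7]), (0.51, [440.6, -310.7, -0.8])]
rack []
```

View pics/side0.png

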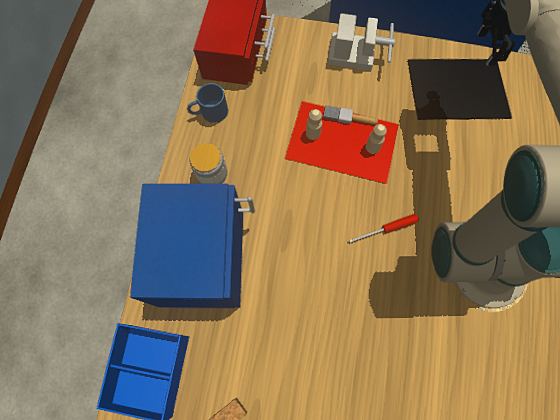

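View pics/top0.png

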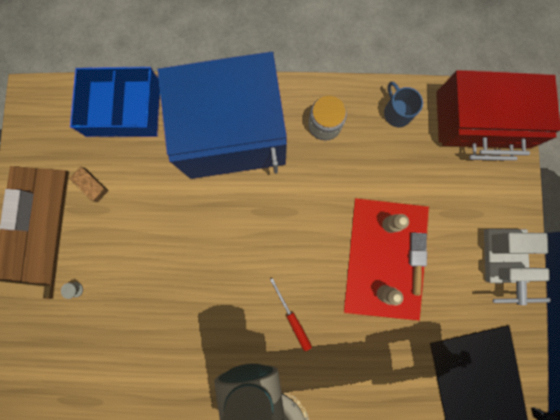

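The side view shows the cupboard at about (190,245) with its handle at (245,205). The pots are at (315,125) and (377,140) on the red mat. The top view agrees: handle at (275,158), pots at (397,222) and (390,295).

```bash
cat > h.py <<'E'
from bench import *
import numpy as np, cv2
from scipy.spatial.transform import Rotation as R
def Rq(q): return R.from_quat([q[1],q[2],q[3],q[0]])
def down(ang, tilt=0):
    "tool z down, tool x at world angle ang(rad)"
    x=np.array([np.cos(ang),np.sin(ang),0]); z=np.array([0,0,-1.]); y=np.cross(z,x)
    return R.from_matrix(np.c_[x,y,z])
def delta(p,rot,s=None):
    s=s or get_state(); r0=Rq(s["tool_rot"])
    return np.round(r0.inv().apply(np.array(p)-s["eef_pos"]),1), np.round((r0.inv()*rot).as_rotvec(),3)
def st():
    s=get_state(); x=Rq(s["tool_rot"]).as_matrix()
    print("t",round(s["time"],2),"p",np.round(s["eef_pos"],1),"q",np.round(s["qpos"],2),"F",np.round(s["wrist_force"],1),"open",round(s["opening"],1),"xang",np.round(np.degrees(np.arctan2(x[1,0],x[0,0])),1),"z",np.round(x[:,2],3))
def proj(P,cam):
    "world->pixel"
    q=np.array(P,float).reshape(-1,3); c=Rq(cam["orientation"]).inv().apply(q-np.array(cam["position"]))
    return cv2.projectPoints(c,np.zeros(3),np.zeros(3),np.array(cam["K"]),np.array([cam["k1"],0,0,0,0.]))[0].reshape(-1,2)
def ray(px,cam,z):
    u=cv2.undistortPoints(np.array(px,float).reshape(-1,1,2),np.array(cam["K"]),np.array([cam["k1"],0,0,0,0.])).reshape(-1,2)
    d=Rq(cam["orientation"]).apply(np.c_[u,np.ones(len(u))]); o=np.array(cam["position"])
    return o+d*((z-o[2])/d[:,2])[:,None]
E
python3 - <<'E'
from h import *
st()
p=read_camera("top")
print(ray([(159,68),(272,53),(285,135),(168,157),],p,220))
hz=np.array([647.7,209,0]);yaw=np.radians(10.4)
c=R.from_euler('z',yaw)
pts=[hz+c.apply([-42,-225,206]),hz+c.apply([-42,-225,116]),hz+c.apply([0,-256,216]),hz+[0,0,216]]
for cam in ["top","side"]:
    p=read_camera(cam); px=proj(pts,p); im=p["pixels"].copy()
    for q in px: cv2.circle(im,tuple(int(v*4) for v in q),6,(0,255,255),-1,shift=2)
    c0=px[0].astype(int); crop=im[max(0,c0[1]-60):c0[1]+130,max(0,c0[0]-130):c0[0]+70] if cam=="side" else im[40:220,140:330]
    cv2.imwrite(f"pics/c_{cam}.png",cv2.resize(crop,None,fx=3,fy=3,interpolation=cv2.INTER_NEAREST))
E
python3 -c "
import cv2,numpy as np
a=cv2.imread('pics/c_top.png');b=cv2.imread('pics/c_side.png')
print(a.shape,b.shape)"
```

```text
t 1.0 p [ 119.6 -511.2  248.3] q [-1.41  0.05  1.4   0.    1.69 -0.07] F [0.4 0.2 0.8] open 85.6 xang 13.2 z [ 0. -0. -1.]
[[854.3079814  235.68720577 220.        ]
 [890.24255726 -13.632119   220.        ]
 [703.1378376  -44.11665389 220.        ]
 [652.93412604 205.19992475 220.        ]]
(540, 570, 3) (570, 600, 3)
```

View pics/c_top.png

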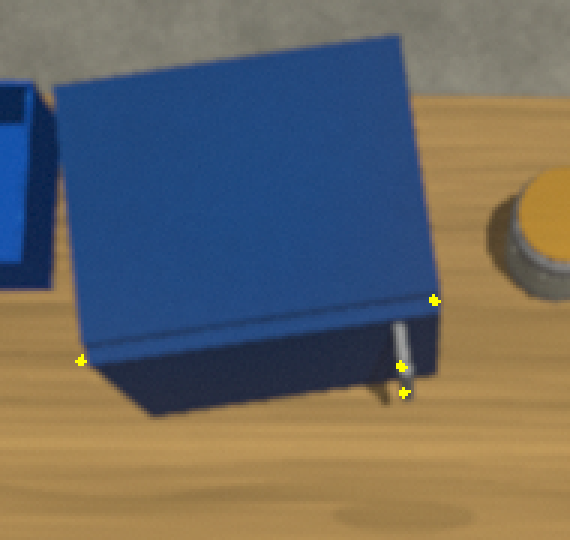

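View pics/c_side.png

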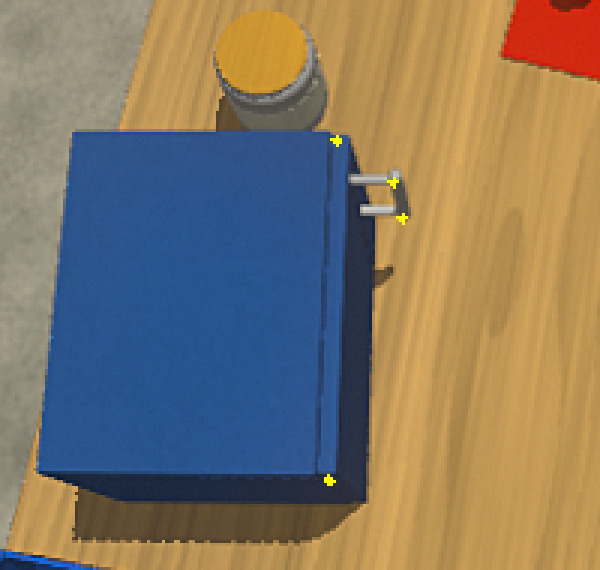

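```bash
python3 - <<'E'
from h import *
a=np.radians(190.4)
print(delta([645,-22,290],down(a)))
E
```

```text
(array([ 623. , -356.7,  -41.7]), array([ 0.   ,  0.   , -3.093]))
```

carry_out(
  deltas=[
    {"dr":[0,0,-0.18],"dp":[40,-23,-42],"grip":-1},
    {"dr":[0,0,-0.36],"dp":[90,-50,-42],"grip":-1},
    {"dr":[0,0,-0.54],"dp":[140,-80,-42],"grip":-1},
    {"dr":[0,0,-0.72],"dp":[190,-108,-42],"grip":-1},
    {"dr":[0,0,-0.9],"dp":[240,-137,-42],"grip":-1},
    {"dr":[0,0,-1.08],"dp":[290,-165,-42],"grip":-1},
    {"dr":[0,0,-1.26],"dp":[340,-194,-42],"grip":-1},
    {"dr":[0,0,-1.44],"dp":[390,-222,-42],"grip":-1},
    {"dr":[0,0,-1.62],"dp":[440,-250,-42],"grip":-1},
    {"dr":[0,0,-1.8],"dp":[490,-280,-42],"grip":-1},
    {"dr":[0,0,-1.98],"dp":[540,-310,-42],"grip":-1},
    {"dr":[0,0,-2.16],"dp":[590,-340,-42],"grip":-1},
  ],
)

```text
time: 2.65
eef_pos: [617.9, -44.2, 290.3]
tool_rot: [0.0, 0.364, 0.931, -0.0]
wrist_force: [1.1, -1.0, -0.3]
opening: 85.6
```

```bash
python3 - <<'E'
from h import *
st()
a=np.radians(190.4)
print(delta([647,-22,270],down(a)))
E
```

```text
t 2.65 p [617.9 -44.2 290.3] q [-0.13  0.32  1.02 -0.    1.81 -0.96] F [ 1.1 -1.  -0.3] open 85.6 xang 137.3 z [ 0. -0. -1.]
(array([-6.3, 36.1, 20.3]), array([-0.   ,  0.   , -0.927]))
```

carry_out(
  deltas=[
    {"dr":[0,0,-0.18],"dp":[-6.3,36,10],"grip":-0.5},
    {"dr":[0,0,-0.36],"dp":[-6.3,36,20],"grip":-0.5},
    {"dr":[0,0,-0.54],"dp":[-6.3,36,20],"grip":-0.5},
    {"dr":[0,0,-0.72],"dp":[-6.3,36,20],"grip":-0.5},
    {"dr":[0,0,-0.9],"dp":[-6.3,36,30],"grip":-0.5},
    {"dr":[0,0,-0.927],"dp":[-6.3,36,50],"grip":-0.5},
    {"dr":[0,0,-0.927],"dp":[-6.3,36,80],"grip":-0.5},
    {"dr":[0,0,-0.927],"dp":[-6.3,36,104],"grip":-0.5},
    {"dr":[0,0,-0.927],"dp":[-6.3,36,104],"grip":-0.5},
  ],
)

```text
time: 3.78
eef_pos: [645.9, -22.0, 183.8]
tool_rot: [-0.002, -0.09, 0.996, 0.0]
wrist_force: [0.2, 0.8, -0.3]
opening: 63.8
```

```bash
python3 - <<'E'
from h import *
st()
p=read_camera("side")
cv2.imwrite("pics/grip1.png",cv2.resize(p["pixels"][120:320,100:360],None,fx=3,fy=3))
E
```

```text
t 3.77 p [645.9 -22.  183.8] q [-0.09  0.42  1.09 -0.    1.63 -1.84] F [ 0.2  0.8 -0.3] open 63.8 xang -169.6 z [-0.005  0.    -1.   ]
```

View pics/grip1.png

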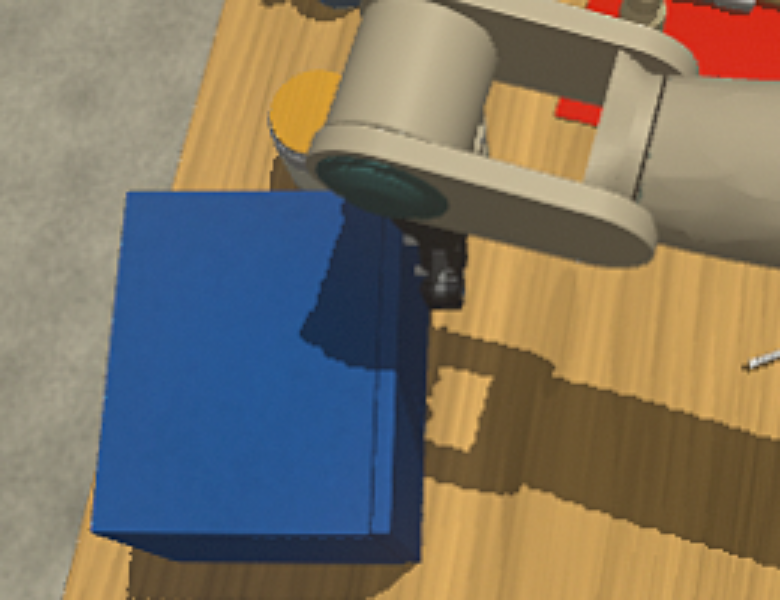

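The arm hides the handle at (430,250) in the crop, and the gripper sits over it as planned. Next I close.

carry_out(
  deltas=[
    {"dr":[0,0,0],"dp":[0,0,0],"grip":1},
    {"dr":[0,0,0],"dp":[0,0,0],"grip":1},
    {"dr":[0,0,0],"dp":[0,0,0],"grip":1},
    {"dr":[0,0,0],"dp":[0,0,0],"grip":1},
    {"dr":[0,0,0],"dp":[0,0,0],"grip":1},
  ],
  grip_force=70,
)

```text
time: 4.45
eef_pos: [646.9, -21.9, 186.9]
tool_rot: [0.0, -0.091, 0.996, 0.0]
wrist_force: [-0.3, 1.0, 4.6]
opening: 9.1
```

```bash
python3 - <<'E'
from h import *
st()
s=get_state()
hz=np.array([647.7,209,0]);P=s["eef_pos"]; 
for th in np.linspace(0,1.7,18)[1:]:
    r=R.from_euler('z',-th)
    print(round(th,2),*delta(np.r_[(hz+r.apply(P-hz))[:2],P[2]],r*Rq(s["tool_rot"]),s))
E
```

```text
t 4.45 p [646.9 -21.9 186.9] q [-0.09  0.42  1.09  0.    1.63 -1.84] F [-0.3  1.   4.6] open 9.1 xang -169.6 z [ 0.  0. -1.]
0.1 [22.4  5.4 -0. ] [ 0.  -0.   0.1]
0.2 [44.2 13.  -0. ] [ 0.  -0.   0.2]
0.3 [65.2 22.7 -0. ] [ 0.  -0.   0.3]
0.4 [85.  34.4 -0. ] [ 0.  -0.   0.4]
0.5 [103.6  48.1  -0. ] [ 0.  -0.   0.5]
0.6 [120.7  63.6  -0. ] [ 0.  -0.   0.6]
0.7 [136.2  80.7  -0. ] [ 0.  -0.   0.7]
0.8 [149.9  99.3  -0. ] [ 0.  -0.   0.8]
0.9 [161.7 119.1  -0. ] [ 0.  -0.   0.9]
1.0 [171.5 140.   -0. ] [ 0. -0.  1.]
1.1 [179.1 161.8  -0. ] [ 0.  -0.   1.1]
1.2 [184.5 184.2  -0. ] [ 0.  -0.   1.2]
1.3 [187.6 207.1  -0. ] [ 0.  -0.   1.3]
1.4 [188.4 230.2  -0. ] [ 0.  -0.   1.4]
1.5 [186.9 253.2  -0. ] [ 0.  -0.   1.5]
1.6 [183.2 276.   -0. ] [ 0.  -0.   1.6]
1.7 [177.1 298.2  -0. ] [ 0.  -0.   1.7]
```

carry_out(
  deltas=[
    {"dr":[0,0,0],"dp":[0,0,0],"grip":1},
    {"dr":[0,0,0.05],"dp":[11,2.5,0],"grip":1},
    {"dr":[0,0,0.1],"dp":[22.4,5.4,0],"grip":1},
    {"dr":[0,0,0.15],"dp":[33.5,9,0],"grip":1},
    {"dr":[0,0,0.2],"dp":[44,13,0],"grip":1},
  ],
)

```text
time: 5.08
eef_pos: [601.2, -16.5, 186.9]
tool_rot: [0.001, 0.01, 1.0, 0.0]
wrist_force: [1.2, 4.6, 2.4]
opening: 9.4
```

```bash
python3 - <<'E'
from h import *
st()
p=read_camera("side")
cv2.imwrite("pics/grip2.png",cv2.resize(p["pixels"][120:320,100:360],None,fx=3,fy=3))
E
```

```text
t 5.08 p [601.2 -16.5 186.9] q [-0.09  0.29  1.26  0.    1.59 -1.64] F [1.2 4.6 2.4] open 9.4 xang 178.9 z [ 0.001  0.001 -1.   ]
```

View pics/grip2.png

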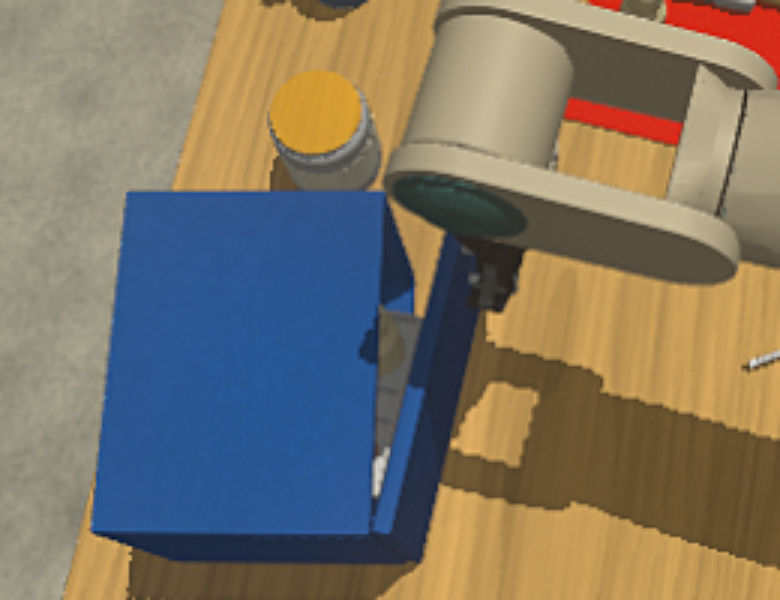

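The door is coming open with the grip holding. In the crop its free edge is at (455,240) and the rack is showing at (395,340).

```bash
python3 - <<'E'
from h import *
s=get_state()
hz=np.array([647.7,209,0]);P=s["eef_pos"]; 
for th in np.arange(0.1,1.55,0.1):
    r=R.from_euler('z',-th)
    print(round(th,2),*delta(np.r_[(hz+r.apply(P-hz))[:2],P[2]],r*Rq(s["tool_rot"]),s))
E
```

```text
0.1 [22.4  5.4  0. ] [-0.  -0.   0.1]
0.2 [44.1 13.   0. ] [-0.  -0.   0.2]
0.3 [65.  22.7  0. ] [-0.  -0.   0.3]
0.4 [84.8 34.4  0. ] [-0.  -0.   0.4]
0.5 [103.3  48.1   0. ] [-0.  -0.   0.5]
0.6 [1.203e+02 6.350e+01 1.000e-01] [-0.    -0.001  0.6  ]
0.7 [1.358e+02 8.060e+01 1.000e-01] [-0.    -0.001  0.7  ]
0.8 [1.494e+02 9.910e+01 1.000e-01] [-0.    -0.001  0.8  ]
0.9 [1.611e+02 1.189e+02 1.000e-01] [-0.    -0.001  0.9  ]
1.0 [1.708e+02 1.398e+02 1.000e-01] [-0.    -0.001  1.   ]
1.1 [178.4 161.5   0.2] [-0.0e+00 -1.0e-03  1.1e+00]
1.2 [183.8 183.9   0.2] [-0.0e+00 -1.0e-03  1.2e+00]
1.3 [1.869e+02 2.067e+02 2.000e-01] [-0.0e+00 -1.0e-03  1.3e+00]
1.4 [1.877e+02 2.297e+02 2.000e-01] [-0.0e+00 -1.0e-03  1.4e+00]
1.5 [1.862e+02 2.527e+02 2.000e-01] [-0.0e+00 -1.0e-03  1.5e+00]
```

carry_out(
  deltas=[
    {"dr":[0,0,0.05],"dp":[11,2.5,0],"grip":1},
    {"dr":[0,0,0.13],"dp":[29,7.5,0],"grip":1},
    {"dr":[0,0,0.2],"dp":[44,13,0],"grip":1},
    {"dr":[0,0,0.3],"dp":[65,22.7,0],"grip":1},
    {"dr":[0,0,0.4],"dp":[84.8,34.4,0],"grip":1},
    {"dr":[0,0,0.5],"dp":[103.3,48.1,0],"grip":1},
    {"dr":[0,0,0.6],"dp":[120.3,63.5,0],"grip":1},
    {"dr":[0,0,0.7],"dp":[135.8,80.6,0],"grip":1},
    {"dr":[0,0,0.8],"dp":[149.4,99.1,0],"grip":1},
    {"dr":[0,0,0.87],"dp":[158,113,0],"grip":1},
    {"dr":[0,0,0.9],"dp":[161.1,119,0],"grip":1},
  ],
)

```text
time: 6.5
eef_pos: [444.3, 108.0, 186.9]
tool_rot: [0.003, 0.444, 0.896, 0.004]
wrist_force: [22.1, 9.6, -10.4]
opening: 8.9
```

```bash
python3 - <<'E'
from h import *
st()
s=get_state()
hz=np.array([647.7,209,0]);P=s["eef_pos"]; 
print(np.linalg.norm((P-hz)[:2]))
for th in np.arange(0.1,0.65,0.1):
    r=R.from_euler('z',-th)
    print(round(th,2),*delta(np.r_[(hz+r.apply(P-hz))[:2],P[2]],r*Rq(s["tool_rot"]),s))
E
```

```text
t 6.5 p [444.3 108.  186.9] q [ 0.16 -0.12  1.69  0.    1.56 -0.49] F [ 22.1   9.6 -10.4] open 8.9 xang 127.2 z [ 0.008  0.004 -1.   ]
227.05930611225642
0.1 [22.1  5.4  0. ] [ 0.    -0.001  0.1  ]
0.2 [43.5 12.9  0. ] [ 0.    -0.002  0.2  ]
0.3 [64.  22.6  0.1] [ 0.001 -0.003  0.3  ]
0.4 [83.5 34.2  0.2] [ 0.001 -0.004  0.4  ]
0.5 [101.7  47.8   0.2] [ 0.001 -0.005  0.5  ]
0.6 [118.5  63.1   0.4] [ 0.001 -0.005  0.6  ]
```

carry_out(
  deltas=[
    {"dr":[0,0,0.05],"dp":[11,4.5,0],"grip":1},
    {"dr":[0,0,0.13],"dp":[29,10,0],"grip":1},
    {"dr":[0,0,0.2],"dp":[43.5,15.5,0],"grip":1},
    {"dr":[0,0,0.3],"dp":[64,25,0],"grip":1},
    {"dr":[0,0,0.4],"dp":[83,36.5,0],"grip":1},
    {"dr":[0,0,0.5],"dp":[101,50,0],"grip":1},
    {"dr":[0,0,0.57],"dp":[113,60,0],"grip":1},
    {"dr":[0,0,0.6],"dp":[117,64.5,0],"grip":1},
    {"dr":[0,0,0.6],"dp":[117,64.5,0],"grip":1},
  ],
)

```text
time: 7.62
eef_pos: [424.6, 240.4, 186.9]
tool_rot: [0.001, 0.689, 0.725, 0.004]
wrist_force: [-2.9, 1.1, 1.0]
opening: 9.0
```

```bash
python3 - <<'E'
from h import *
st()
for c in ["side","top"]:
    p=read_camera(c); cv2.imwrite(f"pics/{c}3.png",p["pixels"])
    for n in ["door_hinge","door_handle","shaker","jar","rack"]:
        print(n,[(r["score"],r["location"]) for r in tip_of(p,n)][:3])
E
```

```text
t 7.62 p [424.6 240.4 186.9] q [ 0.44 -0.03  1.61  0.    1.56  0.39] F [-2.9  1.1  1. ] open 9.0 xang 93.0 z [ 0.007  0.004 -1.   ]
door_hinge [(0.85, [646.5, 209.2, 218.0]), (0.64, [526.3, -326.2, 2.4])]
door_handle []
shaker [(0.62, [532.3, 144.7, 48.1]), (0.56, [647.9, 207.9, 217.6])]
jar [(0.63, [580.1, 139.5, 48.1]), (0.54, [487.9, 140.7, 50.6])]
rack [(0.77, [532.4, 142.4, 48.4])]
door_hinge [(0.55, [652.0, 210.6, 214.4])]
door_handle [(0.6, [424.8, 244.5, 190.3])]
shaker [(0.91, [486.1, 136.0, 51.1])]
jar [(0.72, [574.9, 145.2, 48.5])]
rack [(0.94, [528.5, 143.6, 52.0])]
```

View pics/side3.png

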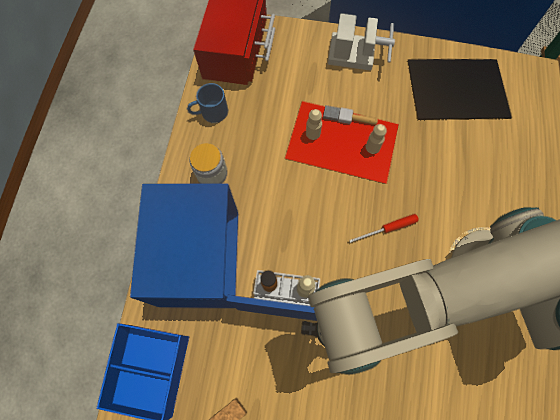

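View pics/top3.png

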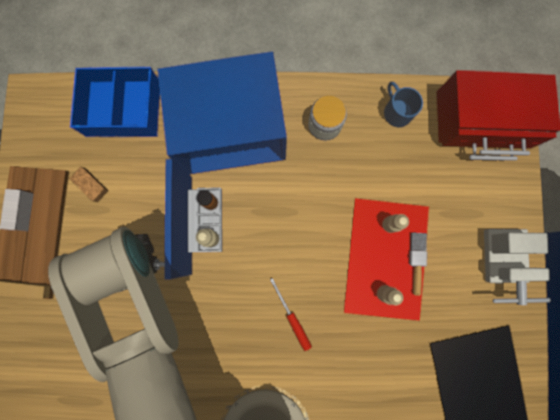

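The side and top views show the door open at about a right angle. The shaker is in the free-edge pocket (top (206,237)) and the jar in the hinge-side pocket (top (207,200)). Next I release the handle and rise.

carry_out(
  deltas=[
    {"dr":[0,0,0],"dp":[0,0,0],"grip":-0.5},
    {"dr":[0,0,0],"dp":[0,0,0],"grip":-0.5},
    {"dr":[0,0,0],"dp":[0,0,0],"grip":-0.5},
    {"dr":[0,0,0],"dp":[0,0,0],"grip":-0.5},
    {"dr":[0,0,0],"dp":[0,0,-20],"grip":-0.5},
    {"dr":[0,0,0],"dp":[0,0,-60],"grip":-0.5},
    {"dr":[0,0,0],"dp":[0,0,-105],"grip":-0.5},
    {"dr":[0,0,0],"dp":[0,0,-105],"grip":-0.5},
  ],
)

```text
time: 9.22
eef_pos: [424.9, 240.1, 296.2]
tool_rot: [0.003, 0.689, 0.724, 0.007]
wrist_force: [0.4, -0.2, -0.6]
opening: 63.8
```

```bash
python3 - <<'E'
from h import *
st()
for c in ["side","top"]:
    p=read_camera(c); cv2.imwrite(f"pics/{c}4.png",p["pixels"])
    for n in ["shaker","rack","door_handle"]:
        print(n,[(r["score"],r["location"]) for r in tip_of(p,n)][:3])
    # predicted axis points of shaker
    im=p["pixels"].copy()
    px=proj([[485,141,50],[485,141,168],[485,141,137]],p)
    for q in px: cv2.circle(im,tuple(int(v*4) for v in q),5,(255,0,255),-1,shift=2)
    px=px.astype(int);c0=px[1]
    cv2.imwrite(f"pics/s_{c}.png",cv2.resize(im[c0[1]-60:c0[1]+60,c0[0]-70:c0[0]+70],None,fx=5,fy=5,interpolation=cv2.INTER_NEAREST))
    for zz,n in[(218,"hinge")]: pass
E
```

```text
t 9.22 p [424.9 240.1 296.2] q [ 0.44 -0.07  1.43 -0.    1.77  0.39] F [ 0.4 -0.2 -0.6] open 63.8 xang 92.9 z [ 0.015  0.007 -1.   ]
shaker []
rack [(0.74, [531.3, 142.1, 50.0])]
door_handle []
shaker [(0.65, [486.4, 136.7, 49.8])]
rack [(0.97, [530.1, 141.3, 49.2])]
door_handle [(0.59, [422.9, 243.0, 188.1])]
```

View pics/s_side.png

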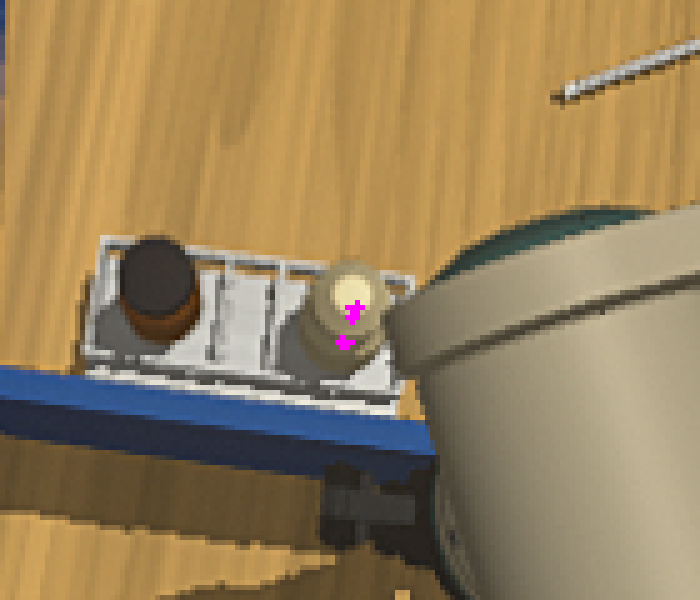

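View pics/s_top.png

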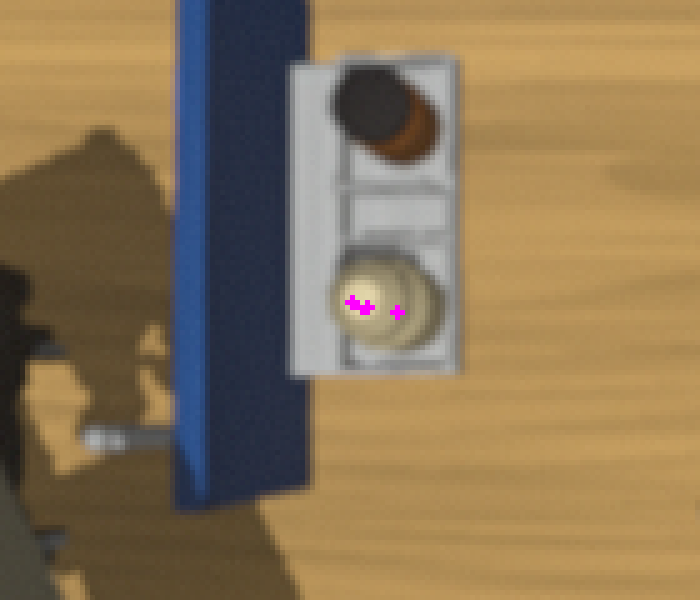

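```bash
cat > fit.py <<'E'
from h import *
from scipy.optimize import minimize
prof=[(0,22),(62,22),(74,15),(84,15),(87,18),(104,18),(118,6)]
def sil(x,y,z0,cam,tilt=None):
    m=np.zeros((420*4,560*4),np.uint8); t=np.linspace(0,2*np.pi,40)
    rings=[np.c_[x+r*np.cos(t),y+r*np.sin(t),np.full(40,z0+h)] for h,r in prof]
    for a,b in zip(rings[:-1],rings[1:]):
        px=proj(np.r_[a,b],cam); hull=cv2.convexHull(((px+.5)*4).astype(np.float32)).astype(np.int32)
        cv2.fillConvexPoly(m,hull,255)
    return cv2.resize(m,(560,420),interpolation=cv2.INTER_AREA)/255.
def fit(items,x0,z0):
    def f(v): 
        return sum(np.abs(sil(v[0],v[1],z0,c)-m)[roi].sum() for c,m,roi in items)
    r=minimize(f,x0,method="Nelder-Mead",options=dict(initial_simplex=[x0,[x0[0]+5,x0[1]],[x0[0],x0[1]+5]],xatol=.1))
    return r.x,r.fun,f(x0)
E
python3 - <<'E'
from fit import *
its=[]
for c in ["side","top"]:
    p=read_camera(c)
    for n,g in [("shaker",(485,141,50)),("pot_near",(352,-308,4)),("pot_far",(530,-322,4))]:
        c0=proj([[g[0],g[1],g[2]+60]],p)[0]
        best=None
        for r in trace(p,n):
            m=r["pixels"]; ys,xs=np.nonzero(m)
            d=np.hypot(xs.mean()-c0[0],ys.mean()-c0[1])
            print(c,n,r["score"],m.sum(),round(d,1),round(sil(*g,p).sum()))
            if d<12 and best is None: best=m
        if best is not None: its.append((c,n,p,best.astype(float),g))
for n in ["shaker","pot_near","pot_far"]:
  for cs in (["side"],["top"],["side","top"]):
    L=[]
    for c,nn,p,m,g in its:
        if nn==n and c in cs:
            roi=np.ones((420,560),bool)
            if n=="shaker" and c=="side": 
                q=proj([[468,141,130]],p)[0]; roi[:,int(q[0]):]=False
            L.append((p,m,roi)); G=g
    if L: print(n,cs,fit(L,np.array(G[:2],float),G[2]))
E
```

```text
side shaker 0.85 297 2.8 348
side pot_near 0.57 393 1.6 432
side pot_far 0.62 373 0.4 420
top shaker 0.55 361 2.5 382
top pot_near 0.84 401 2.0 416
top pot_far 0.96 349 0.7 404
shaker ['side'] (array([487.78258085, 134.45002651]), np.float64(40.84313725490196), np.float64(121.18823529411765))
shaker ['top'] (array([487.84525871, 137.90060139]), np.float64(27.901960784313726), np.float64(90.13333333333333))
shaker ['side', 'top'] (array([487.89067228, 136.16554218]), np.float64(79.76470588235294), np.float64(211.32156862745097))
pot_near ['side'] (array([ 352.2271843 , -309.76514626]), np.float64(44.5921568627451), np.float64(49.90196078431372))
pot_near ['top'] (array([ 351.6053406 , -305.97622903]), np.float64(32.090196078431376), np.float64(49.51764705882353))
pot_near ['side', 'top'] (array([ 352.04679225, -306.59100718]), np.float64(93.29019607843136), np.float64(99.41960784313724))
pot_far ['side'] (array([ 531.67137146, -327.49030304]), np.float64(48.0392156862745), np.float64(78.83529411764707))
pot_far ['top'] (array([ 531.1422348 , -321.75458145]), np.float64(55.33725490196078), np.float64(59.007843137254895))
pot_far ['side', 'top'] (array([ 531.94275625, -325.59588351]), np.float64(109.42745098039215), np.float64(137.84313725490196))
```

```bash
python3 - <<'E'
from h import *
a=np.radians(92.5)
for z in(290,230,145): print(delta([487.5,137,z],down(a)))
E
```

```text
(array([-105.7,   58.5,    2. ]), array([ 0.007, -0.003,  0.006]))
(array([-105.9,   58. ,   62. ]), array([ 0.007, -0.003,  0.006]))
(array([-106.1,   57.4,  147. ]), array([ 0.007, -0.003,  0.006]))
```

carry_out(
  deltas=[
    {"dr":[0,0,0],"dp":[-50,28,2],"grip":-0.5},
    {"dr":[0,0,0],"dp":[-106,58,2],"grip":-0.5},
    {"dr":[0,0,0],"dp":[-106,58,2],"grip":-0.5},
    {"dr":[0,0,0],"dp":[-106,58,45],"grip":-0.5},
    {"dr":[0,0,0],"dp":[-106,58,60],"grip":-0.5},
    {"dr":[0,0,0],"dp":[-106,58,60],"grip":-0.5},
  ],
)

```text
time: 10.78
eef_pos: [486.8, 137.4, 231.4]
tool_rot: [0.001, 0.689, 0.725, 0.003]
wrist_force: [-0.7, -0.4, -0.9]
opening: 64.1
```

```bash
python3 - <<'E'
from h import *
st()
for z in(230,145): print(delta([487.5,137,z],down(np.radians(92.5))))
for c in ["side","top"]:
    p=read_camera(c); c0=proj([[485,141,168]],p)[0].astype(int)
    cv2.imwrite(f"pics/s5_{c}.png",cv2.resize(p["pixels"][c0[1]-70:c0[1]+70,c0[0]-70:c0[0]+70],None,fx=4,fy=4,interpolation=cv2.INTER_NEAREST))
E
```

```text
t 10.78 p [486.8 137.4 231.4] q [ 0.2  -0.    1.49  0.    1.65  0.15] F [-0.7 -0.4 -0.9] open 64.1 xang 92.9 z [ 0.005  0.003 -1.   ]
(array([-0.4,  0.6,  1.4]), array([ 0.005, -0.003,  0.007]))
(array([-0.7,  0.2, 86.4]), array([ 0.005, -0.003,  0.007]))
```

View pics/s5_side.png

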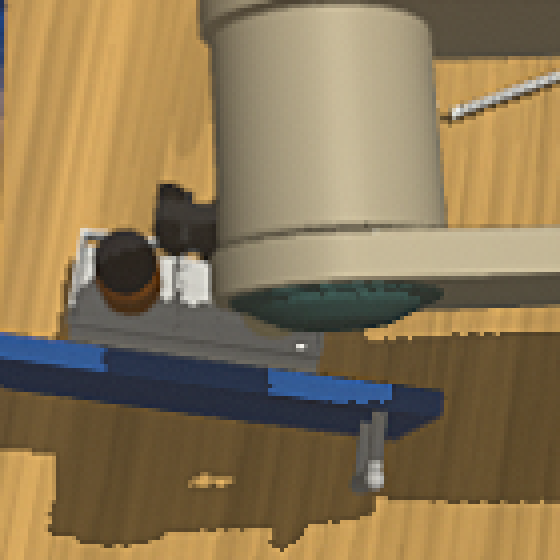

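View pics/s5_top.png

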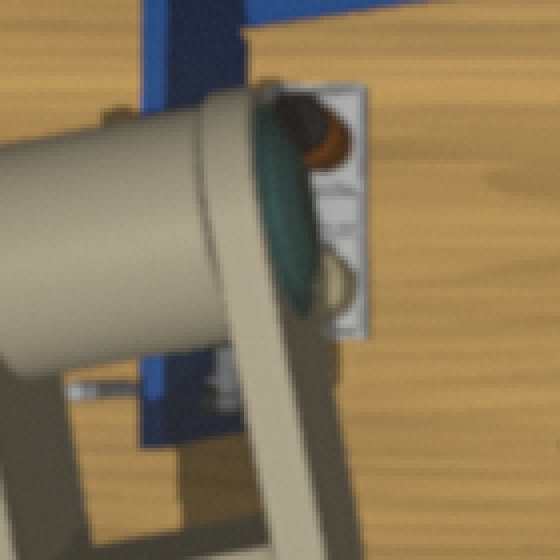

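```bash
python3 - <<'E'
from h import *
for c,px in [("side",[(320,295),(320,330),(330,100)]),("top",[(285,205),(318,215),(230,200),(205,230)])]:
    p=read_camera(c); c0=proj([[485,141,168]],p)[0].astype(int)
    for q in px:
        u=(c0[0]-70+q[0]/4,c0[1]-70+q[1]/4)
        a=ray([u],p,200)[0];b=ray([u],p,500)[0]
        # points at several z
        print(c,q,[tuple(np.round(a+(b-a)*(z-200)/300,0)) for z in (250,300,350,400,450)])
E
```

```text
side (320, 295) [(np.float64(468.0), np.float64(156.0), np.float64(250.0)), (np.float64(470.0), np.float64(164.0), np.float64(300.0)), (np.float64(472.0), np.float64(171.0), np.float64(350.0)), (np.float64(475.0), np.float64(179.0), np.float64(400.0)), (np.float64(477.0), np.float64(186.0), np.float64(450.0))]
side (320, 330) [(np.float64(465.0), np.float64(174.0), np.float64(250.0)), (np.float64(468.0), np.float64(180.0), np.float64(300.0)), (np.float64(470.0), np.float64(187.0), np.float64(350.0)), (np.float64(473.0), np.float64(193.0), np.float64(400.0)), (np.float64(475.0), np.float64(200.0), np.float64(450.0))]
side (330, 100) [(np.float64(477.0), np.float64(54.0), np.float64(250.0)), (np.float64(479.0), np.float64(67.0), np.float64(300.0)), (np.float64(481.0), np.float64(81.0), np.float64(350.0)), (np.float64(482.0), np.float64(94.0), np.float64(400.0)), (np.float64(484.0), np.float64(108.0), np.float64(450.0))]
top (285, 205) [(np.float64(520.0), np.float64(124.0), np.float64(250.0)), (np.float64(516.0), np.float64(114.0), np.float64(300.0)), (np.float64(512.0), np.float64(104
[... 369 characters left out ...]
 np.float64(400.0)), (np.float64(499.0), np.float64(72.0), np.float64(450.0))]
top (230, 200) [(np.float64(522.0), np.float64(152.0), np.float64(250.0)), (np.float64(518.0), np.float64(140.0), np.float64(300.0)), (np.float64(514.0), np.float64(129.0), np.float64(350.0)), (np.float64(509.0), np.float64(118.0), np.float64(400.0)), (np.float64(505.0), np.float64(106.0), np.float64(450.0))]
top (205, 230) [(np.float64(507.0), np.float64(164.0), np.float64(250.0)), (np.float64(503.0), np.float64(152.0), np.float64(300.0)), (np.float64(500.0), np.float64(140.0), np.float64(350.0)), (np.float64(497.0), np.float64(128.0), np.float64(400.0)), (np.float64(493.0), np.float64(115.0), np.float64(450.0))]
```

The gripper is centred over the shaker. The wrist housing is about 400 mm up, so it will clear the door top. Descending.

carry_out(
  deltas=[
    {"dr":[0.003,0,0.007],"dp":[-0.7,0.4,30],"grip":-0.5},
    {"dr":[0.003,0,0.007],"dp":[-0.7,0.4,60],"grip":-0.5},
    {"dr":[0.003,0,0.007],"dp":[-0.7,0.4,78],"grip":-0.5},
    {"dr":[0.003,0,0.007],"dp":[-0.7,0.4,86],"grip":-0.5},
    {"dr":[0.003,0,0.007],"dp":[-0.7,0.4,86],"grip":-0.5},
  ],
)

```text
time: 11.6
eef_pos: [489.4, 137.0, 148.1]
tool_rot: [0.001, 0.692, 0.722, 0.004]
wrist_force: [0.1, 0.4, 0.3]
opening: 64.1
```

```bash
python3 - <<'E'
from h import *
st()
E
```

```text
t 11.6 p [489.4 137.  148.1] q [0.2  0.05 1.6  0.   1.48 0.16] F [0.1 0.4 0.3] open 64.1 xang 92.5 z [ 0.007  0.004 -1.   ]
```

carry_out(
  deltas=[
    {"dr":[0.006,-0.004,0],"dp":[0,-1.5,3],"grip":-0.5},
    {"dr":[0.006,-0.004,0],"dp":[0,-1.5,3],"grip":0.1},
    {"dr":[0.006,-0.004,0],"dp":[0,-1.5,3],"grip":1},
    {"dr":[0.006,-0.004,0],"dp":[0,-1.5,3],"grip":1},
    {"dr":[0.006,-0.004,0],"dp":[0,-1.5,3],"grip":1},
    {"dr":[0.006,-0.004,0],"dp":[0,-1.5,3],"grip":1},
  ],
  grip_force=40,
)

```text
time: 12.35
eef_pos: [488.1, 137.0, 145.8]
tool_rot: [0.001, 0.692, 0.722, 0.001]
wrist_force: [-2.2, 0.2, 5.4]
opening: 34.3
```

```bash
python3 - <<'E'
from h import *
st()
E
```

```text
t 12.35 p [488.1 137.  145.8] q [ 0.2   0.06  1.6  -0.    1.48  0.16] F [-2.2  0.2  5.4] open 34.3 xang 92.5 z [ 0.002 -0.    -1.   ]
```

carry_out(
  deltas=[
    {"dr":[0,0,0],"dp":[0,0,-5],"grip":1},
    {"dr":[0,0,0],"dp":[0,0,-20],"grip":1},
    {"dr":[0,0,0],"dp":[0,0,-40],"grip":1},
    {"dr":[0,0,0],"dp":[0,0,-65],"grip":1},
    {"dr":[0,0,0],"dp":[0,0,-90],"grip":1},
    {"dr":[0,0,0],"dp":[0,0,-110],"grip":1},
  ],
)

```text
time: 13.1
eef_pos: [488.0, 137.0, 257.6]
tool_rot: [0.001, 0.692, 0.722, 0.001]
wrist_force: [-0.3, 1.3, -2.7]
opening: 34.6
```

```bash
python3 - <<'E'
from fit import *
st()
p=read_camera("side"); q=read_camera("top")
cv2.imwrite("pics/lift_side.png",p["pixels"]);cv2.imwrite("pics/lift_top.png",q["pixels"])
# mat corners and pots
for pp in (p,q):
    hsv=cv2.cvtColor(pp["pixels"],cv2.COLOR_BGR2HSV)
    m=((hsv[...,0]<5)|(hsv[...,0]>175))&(hsv[...,1]>200)&(hsv[...,2]>120)
    n,l,stt,cen=cv2.connectedComponentsWithStats(m.astype(np.uint8)); 
    c0=proj([[441,-312,4]],pp)[0]
    i=min((k for k in range(1,n) if stt[k,4]>800),key=lambda k:np.hypot(*(cen[k]-c0)))
    cs,_=cv2.findContours((l==i).astype(np.uint8),cv2.RETR_EXTERNAL,cv2.CHAIN_APPROX_NONE)
    big=max(cs,key=len).reshape(-1,2).astype(float)
    W=ray(big,pp,4)[:,:2].astype(np.float32)
    r=cv2.minAreaRect(cv2.convexHull(W)); print("mat rect",r)
a=down(np.radians(92.5-98)); print(delta([441.5,-315,256],a))
E
```

```text
t 13.1 p [488.  137.  257.6] q [ 0.2  -0.    1.44 -0.    1.7   0.16] F [-0.3  1.3 -2.7] open 34.6 xang 92.5 z [ 0.004  0.    -1.   ]
mat rect ((441.4939880371094, -314.7377624511719), (197.6827850341797, 296.7038269042969), 84.13336944580078)
mat rect ((440.69287109375, -312.2674255371094), (194.79855346679688, 294.3262023925781), 84.21482849121094)
(array([-449.7,  -66.8,    2.2]), array([ 0.005, -0.007,  1.71 ]))
```

View pics/lift_side.png

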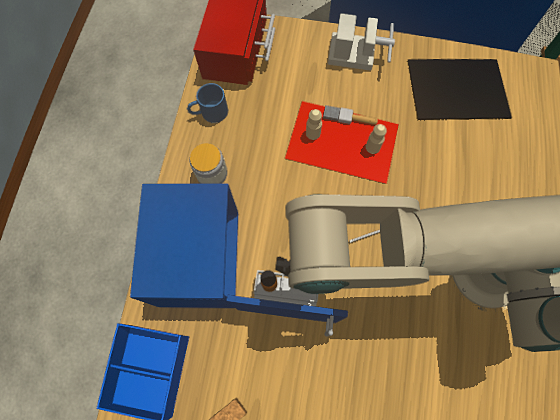

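View pics/lift_top.png

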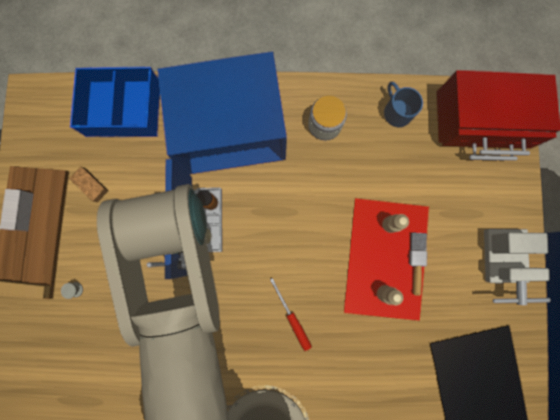

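carry_out(
  deltas=[
    {"dr":[0,0,0.07],"dp":[-15,-2.2,-5],"grip":1},
    {"dr":[0,0,0.2],"dp":[-50,-7.5,-8],"grip":1},
    {"dr":[0,0,0.35],"dp":[-90,-13.5,-8],"grip":1},
    {"dr":[0,0,0.5],"dp":[-135,-20,-8],"grip":1},
    {"dr":[0,0,0.66],"dp":[-180,-27,-8],"grip":1},
    {"dr":[0,0,0.82],"dp":[-225,-34,-8],"grip":1},
    {"dr":[0,0,0.98],"dp":[-270,-40,-8],"grip":1},
    {"dr":[0,0,1.14],"dp":[-315,-47,-8],"grip":1},
    {"dr":[0,0,1.3],"dp":[-360,-54,-8],"grip":1},
    {"dr":[0,0,1.46],"dp":[-400,-60,-5],"grip":1},
    {"dr":[0,0,1.62],"dp":[-432,-65,0],"grip":1},
    {"dr":[0,0,1.71],"dp":[-448.7,-67.3,0],"grip":1},
  ],
)

```text
time: 14.7
eef_pos: [440.1, -315.4, 256.4]
tool_rot: [-0.001, 0.999, -0.051, 0.002]
wrist_force: [0.5, -0.4, -2.3]
opening: 34.1
```

carry_out(
  deltas=[
    {"dr":[0,0,0],"dp":[0,0,0],"grip":1},
  ],
)

```text
time: 14.82
eef_pos: [439.6, -316.0, 255.3]
tool_rot: [-0.002, 0.999, -0.051, 0.002]
wrist_force: [-0.7, 0.4, -2.3]
opening: 34.7
```

```bash
python3 - <<'E'
from fit import *
st()
print(delta([441.1,-313.7,256],down(np.radians(-5.8))))
for c in ["side","top"]:
    p=read_camera(c)
    cv2.imwrite(f"pics/hov_{c}.png",p["pixels"])
    print(c,[(r["score"],r["location"]) for r in tip_of(p,"shaker")])
E
```

```text
t 14.82 p [ 439.6 -316.   255.3] q [-0.69  0.1   1.34  0.01  1.7   0.98] F [-0.7  0.4 -2.3] open 34.7 xang -5.9 z [ 0.004  0.004 -1.   ]
(array([ 1.3, -2.4, -0.7]), array([-0.004, -0.003, -0.001]))
side [(0.65, [438.3, -316.3, 161.6])]
top [(0.52, [439.5, -311.9, 157.9])]
```

View pics/hov_side.png

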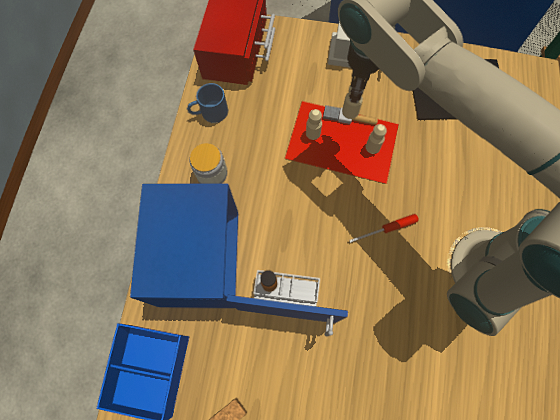

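View pics/hov_top.png

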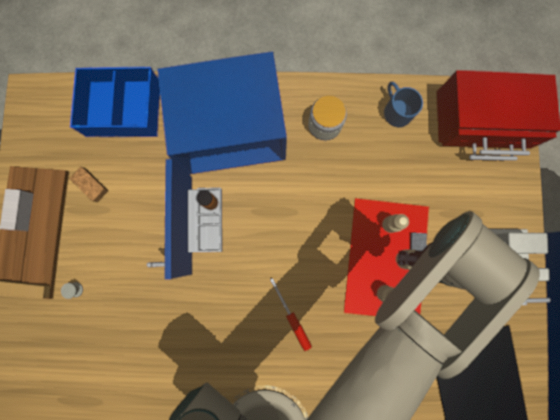

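The side view shows the held shaker at (353,105), upright above the gap between the pots at (315,125) and (377,140). The jar is still in its rack. Next I lower partway and measure again.

carry_out(
  deltas=[
    {"dr":[-0.004,-0.003,0],"dp":[1.9,0,30],"grip":1},
    {"dr":[-0.004,-0.003,0],"dp":[1.9,0,65],"grip":1},
    {"dr":[-0.004,-0.003,0],"dp":[1.9,0,95],"grip":1},
    {"dr":[-0.004,-0.003,0],"dp":[1.9,0,115],"grip":1},
    {"dr":[-0.004,-0.003,0],"dp":[1.9,0,120],"grip":1},
    {"dr":[-0.004,-0.003,0],"dp":[1.9,0,120],"grip":1},
  ],
)

```text
time: 15.78
eef_pos: [443.0, -314.2, 136.9]
tool_rot: [0.001, 0.999, -0.049, 0.001]
wrist_force: [-0.4, -0.4, -2.9]
opening: 34.4
```

```bash
cat > m.py <<'E'
from fit import *
st(); z=get_state()["eef_pos"][2]-95.8
import sys
tag=sys.argv[1]
for c in ["side","top"]:
    p=read_camera(c); cv2.imwrite(f"pics/{tag}_{c}.png",p["pixels"])
    for n,g in [("shaker",(440,-315,z)),("pot_near",(352,-308,4)),("pot_far",(531,-324,4))]:
        c0=proj([[g[0],g[1],g[2]+50]],p)[0]
        for r in trace(p,n):
            ys,xs=np.nonzero(r["pixels"]); d=np.hypot(xs.mean()-c0[0],ys.mean()-c0[1])
            if d<14:
                top=proj([[g[0],g[1],g[2]+75]],p)[0]
                roi=np.ones((420,560),bool)
                if n=="shaker": roi[:int(top[1])]=False
                m=r["pixels"].astype(float)
                print(c,n,round(r["score"],2),int(m.sum()),np.round(fit([(p,m,roi)],np.array(g[:2],float),g[2])[0],1)); break
    print(c,[(n,r["score"],r["location"]) for n in("shaker","pot_far") for r in tip_of(p,n)])
    c0=proj([[441,-315,50]],p)[0].astype(int)
    cv2.imwrite(f"pics/{tag}_{c}.png",cv2.resize(p["pixels"][max(0,c0[1]-80):c0[1]+70,c0[0]-80:c0[0]+80],None,fx=4,fy=4,interpolation=cv2.INTER_NEAREST))
E
python3 m.py low
```

```text
t 15.78 p [ 443.  -314.2  136.9] q [-0.69  0.16  1.5   0.    1.47  0.98] F [-0.4 -0.4 -2.9] open 34.4 xang -5.6 z [ 0.002 -0.001 -1.   ]
side shaker 0.53 243 [ 445.7 -317. ]
side pot_far 0.59 432 [ 531.4 -325.6]
side [('shaker', 0.77, [442.1, -315.5, 44.3]), ('pot_far', 0.9, [529.7, -325.4, 0.6])]
top shaker 0.38 37 [ 469.4 -301.9]
top pot_far 0.96 375 [ 530.7 -322. ]
top [('shaker', 0.62, [445.6, -317.2, 39.3]), ('pot_far', 0.71, [525.4, -320.7, 1.6])]
```

View pics/low_side.png

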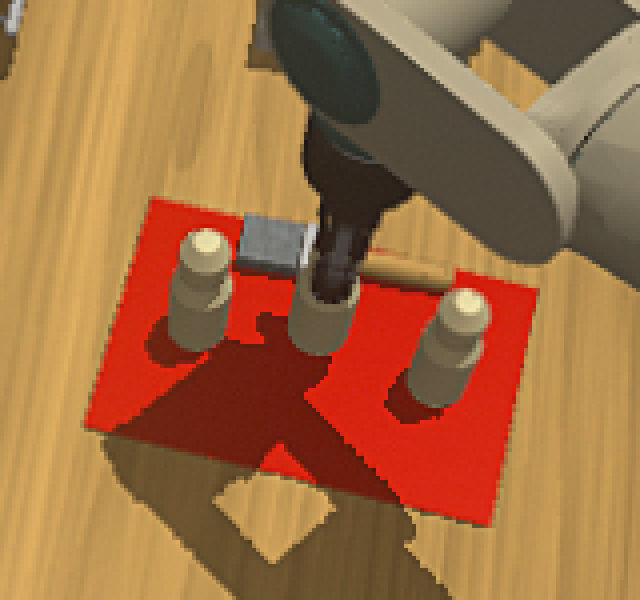

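View pics/low_top.png

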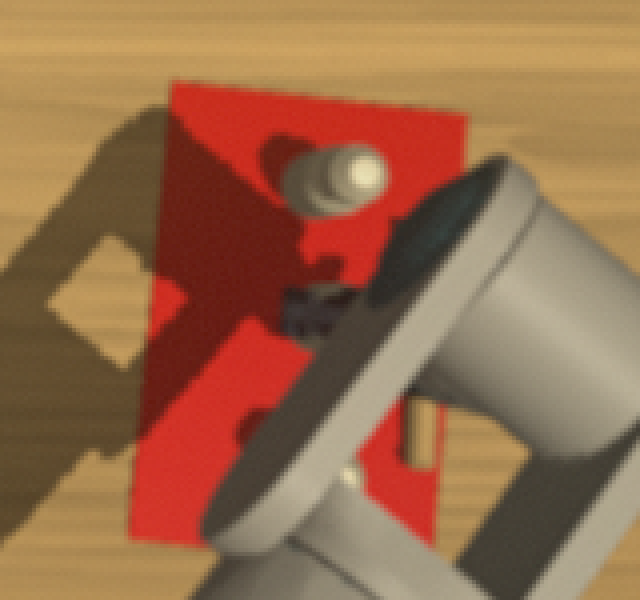

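```bash
cat > ov.py <<'E'
from fit import *
import sys
def ov(c,items,name,f=5,w=75):
    p=read_camera(c); c0=proj([[441,-315,50]],p)[0].astype(int)
    x0,y0=c0[0]-w,max(0,c0[1]-55)
    im=cv2.resize(p["pixels"][y0:y0+110,x0:x0+2*w],None,fx=f,fy=f,interpolation=cv2.INTER_CUBIC)
    for g in items:
        t=np.linspace(0,2*np.pi,60)
        for h,r in [(0,22),(62,22),(104,18)]:
            q=(proj(np.c_[g[0]+r*np.cos(t),g[1]+r*np.sin(t),np.full(60,g[2]+h)],p)-[x0,y0]+.5)*f
            cv2.polylines(im,[q.astype(int)],True,(255,255,0),1)
    cv2.imwrite(name,im)
E
python3 - <<'E'
from ov import *
s=get_state()["eef_pos"]
ov("side",[(s[0],s[1],s[2]-95.8),(352.1,-309.3,4),(531.5,-326.5,4)],"pics/ov1.png")
E
```

```text
(no output)
```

View pics/ov1.png

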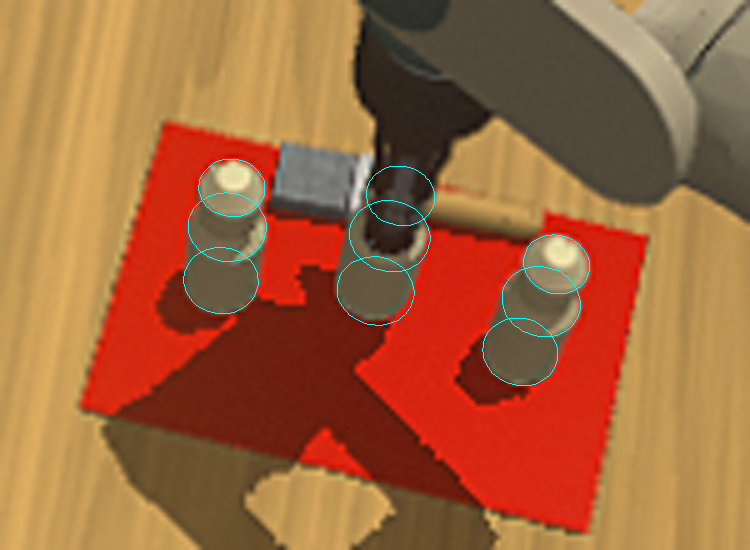

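The overlay of the predicted silhouettes matches the held shaker at (375,290) and both pots. The remaining correction is about (-1.5, -1.5) mm. Lowering to just above the mat.

carry_out(
  deltas=[
    {"dr":[-0.001,-0.002,0],"dp":[-1.4,1.5,10],"grip":1},
    {"dr":[-0.001,-0.002,0],"dp":[-1.4,1.5,20],"grip":1},
    {"dr":[-0.001,-0.002,0],"dp":[-1.4,1.5,28],"grip":1},
    {"dr":[-0.001,-0.002,0],"dp":[-1.4,1.5,32],"grip":1},
    {"dr":[-0.001,-0.002,0],"dp":[-1.4,1.5,34],"grip":1},
    {"dr":[-0.001,-0.002,0],"dp":[-1.4,1.5,34],"grip":1},
  ],
)

```text
time: 17.18
eef_pos: [441.3, -315.8, 102.3]
tool_rot: [0.001, 0.999, -0.049, -0.0]
wrist_force: [0.2, -0.5, -2.5]
opening: 34.4
```

```bash
python3 - <<'E'
from ov import *
st();s=get_state()["eef_pos"]
ov("side",[(s[0],s[1],s[2]-95.8),(352.1,-309.3,4),(531.5,-326.5,4)],"pics/ov2.png")
E
```

```text
t 17.18 p [ 441.3 -315.8  102.3] q [-0.69  0.2   1.54 -0.    1.4   0.98] F [ 0.2 -0.5 -2.5] open 34.4 xang -5.7 z [-0.    -0.002 -1.   ]
```

View pics/ov2.png

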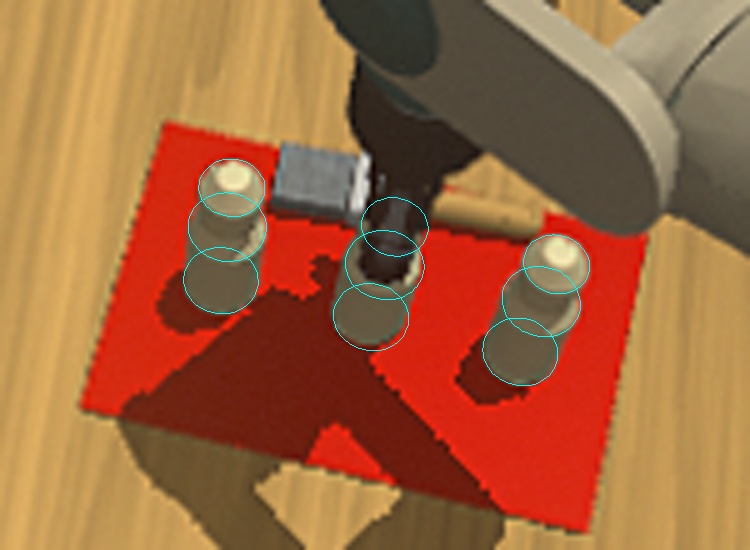

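Base centres in the overlay are far (221,280), near (520,352) and shaker (371,317), so it is midway and in line. Lowering the last 2–3 mm.

carry_out(
  deltas=[
    {"dr":[0,0,0],"dp":[0,0,0.7],"grip":1},
    {"dr":[0,0,0],"dp":[0,0,1.4],"grip":1},
    {"dr":[0,0,0],"dp":[0,0,1.9],"grip":1},
    {"dr":[0,0,0],"dp":[0,0,2.2],"grip":1},
  ],
)

```text
time: 17.73
eef_pos: [441.3, -315.9, 100.3]
tool_rot: [0.001, 0.999, -0.05, -0.0]
wrist_force: [0.6, -0.2, -2.9]
opening: 34.2
```

carry_out(
  deltas=[
    {"dr":[0,0,0],"dp":[0,0,0.4],"grip":1},
    {"dr":[0,0,0],"dp":[0,0,0.8],"grip":1},
    {"dr":[0,0,0],"dp":[0,0,0.8],"grip":1},
  ],
)

```text
time: 18.1
eef_pos: [441.6, -315.9, 99.9]
tool_rot: [0.001, 0.999, -0.049, 0.0]
wrist_force: [0.4, 0.8, 1.4]
opening: 34.4
```

Contact: the wrist z force went from -2.9 to +1.4 N. Releasing gently, then straight up.

carry_out(
  deltas=[
    {"dr":[0,0,0],"dp":[0,0,0],"grip":0.15},
    {"dr":[0,0,0],"dp":[0,0,0],"grip":0},
    {"dr":[0,0,0],"dp":[0,0,0],"grip":-0.2},
    {"dr":[0,0,0],"dp":[0,0,0],"grip":-0.3},
    {"dr":[0,0,0],"dp":[0,0,0],"grip":-0.3},
  ],
  grip_force=20,
)

```text
time: 18.73
eef_pos: [441.6, -316.0, 99.9]
tool_rot: [0.001, 0.999, -0.05, 0.0]
wrist_force: [0.3, 0.1, -0.5]
opening: 55.2
```

carry_out(
  deltas=[
    {"dr":[0,0,0],"dp":[0,0,-5],"grip":-0.3},
    {"dr":[0,0,0],"dp":[0,0,-25],"grip":-0.3},
    {"dr":[0,0,0],"dp":[0,0,-60],"grip":-0.3},
    {"dr":[0,0,0],"dp":[0,0,-110],"grip":-0.3},
    {"dr":[0,0,0],"dp":[0,0,-160],"grip":-0.3},
    {"dr":[0,0,0],"dp":[-60,0,-180],"grip":-0.3},
    {"dr":[0,0,0],"dp":[-120,-30,-180],"grip":-0.3},
    {"dr":[0,0,0],"dp":[-150,-80,-180],"grip":-0.3},
    {"dr":[0,0,0],"dp":[-150,-120,-180],"grip":-0.3},
    {"dr":[0,0,0],"dp":[-150,-160,-180],"grip":-0.3},
    {"dr":[0,0,0],"dp":[-150,-160,-180],"grip":-0.3},
  ],
)

```text
time: 20.1
eef_pos: [308.2, -139.9, 280.4]
tool_rot: [0.001, 0.999, -0.048, 0.001]
wrist_force: [-0.4, -0.6, 0.1]
opening: 55.3
```

```bash
python3 - <<'E'
from ov import *
st()
ov("side",[(441.3,-315.9,4),(352.1,-309.3,4),(531.5,-326.5,4)],"pics/ov3.png")
for c in ("side","top"):
    p=read_camera(c); cv2.imwrite(f"pics/end_{c}.png",p["pixels"])
    for n,g in [("pot_near",(352,-308,4)),("shaker",(441,-315,4)),("pot_far",(531,-324,4))]:
        c0=proj([[g[0],g[1],55]],p)[0]; ok=False
        for nm in ("shaker","pot_near","pot_far"):
            for r in trace(p,nm):
                ys,xs=np.nonzero(r["pixels"])
                if not ok and np.hypot(xs.mean()-c0[0],ys.mean()-c0[1])<12:
                    print(c,n,np.round(fit([(p,r["pixels"].astype(float),np.ones((420,560),bool))],np.array(g[:2],float),4)[0],1)); ok=True
            if ok: break
E
```

```text
t 20.1 p [ 308.2 -139.9  280.4] q [-0.53 -0.51  1.81 -0.    1.83  1.13] F [-0.4 -0.6  0.1] open 55.3 xang -5.5 z [ 0.003 -0.003 -1.   ]
side pot_near [ 352.4 -309.2]
side shaker [ 442.9 -319.4]
side pot_far [ 531.9 -324.3]
top pot_near [ 351.7 -306.7]
top shaker [ 442.5 -317. ]
top pot_far [ 530.7 -322.7]
```

View pics/ov3.png

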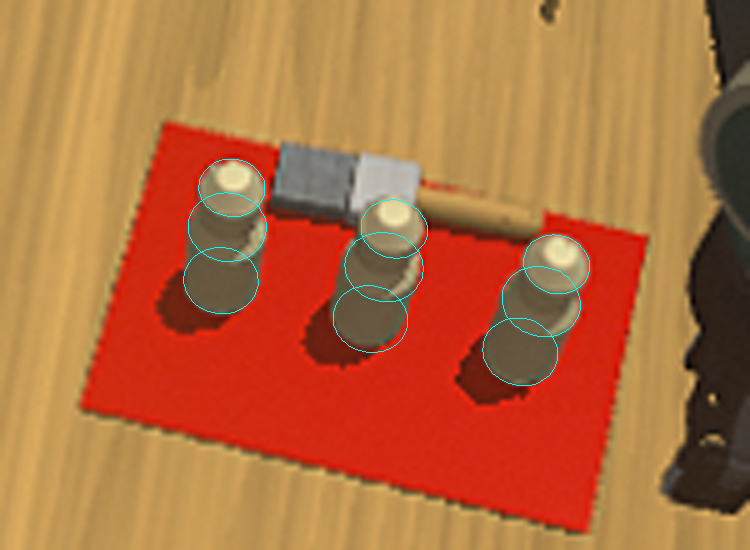

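View pics/end_top.png

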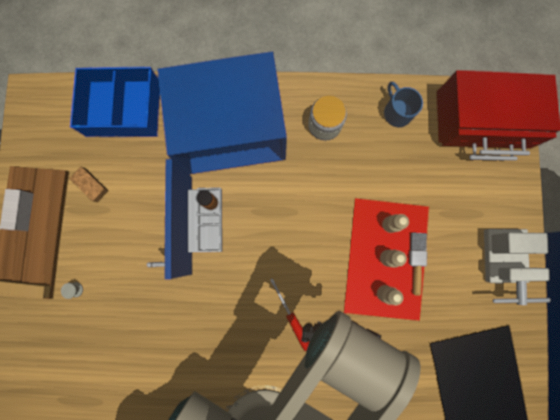

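View pics/end_side.png

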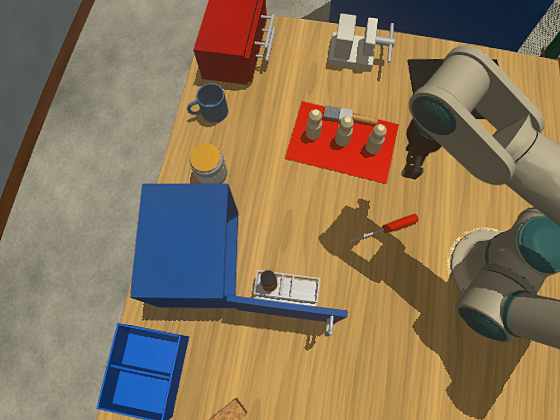

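The shaker stands upright between the pots at side (346,128), and the door is open with the jar in its rack. The fits put the shaker within about 3 mm of the midpoint, so I am handing in.

```bash
python3 -c "
from bench import *
print(job_done())"
```

```text
the job is handed in; nothing more can be done
None
```

The cream shaker now stands upright on the red mat between the two standing shakers, and the cupboard door is open at about 1.7 rad. I handed the job in at about 20 s of the 58 s allowed; no verdict came back.

- **Door:** I gripped the handle bar and swung the door open. The highest wrist force I saw was about 26 N, partway through the swing, when my arc was slightly too wide; I corrected it.
- **Shaker:** I took it by its head from the pocket nearest the door's free edge and carried it upright. It touched the mat with only a few newtons on the wrist, and I let go before rising straight up.
- **Last checks:** Both pictures show the door open, the jar in its rack, the standing shakers unmoved to within measuring accuracy (about 2 mm), and the arm clear of everything.
- **Placement:** The silhouette fits put the shaker 2–3 mm from the midpoint, mostly sideways off the row line. The side-view overlay put it at the midpoint.
- **Disagreement:** The two cameras differed by 2–4 mm in y throughout, so I used averages and compared positions within one camera. The 2–3 mm offset is about as large as that uncertainty.

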